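Stow the seed canister and draw out the caddy's carrying handle

TASK

Get the seed caddy ready to be carried off: stand the small aluminium canister upright in its open drawer, let go of it and push the drawer fully shut. Then squeeze the steel release on the caddy's handle and, keeping it squeezed, pull the handle up past its first catch to the second, topmost stop, and finish while still holding it there, release squeezed in and handle fully extended. Leave the pots, the plant tray and the hand cultivator where they are.

Things in the scene. Friction and masses are not known exactly. Their poses are not given: they have to be found in the camera images.
- caddy: Plywood seed caddy, 180 deep (x) x 230 wide (y) x 100 mm high, standing firm (it does not shift or lift when pushed or pulled). Origin: centre of its underside; z up, -x is the side the drawer opens to (roughly towards the robot). Its flat top is 100 mm up. An aluminium sleeve 22 mm square and 116 mm high (26 mm square cap on top, 118 mm) stands on either outer side at y = +-126 mm, x = -15 mm; the telescopic handle runs in them.
- drawer (a joint): Slide of the caddy's drawer: 0 = fully shut, grows (m) as it is drawn out along the caddy's -x; starts about 85 to 105 mm open, can go to 120 mm; friction about 1 N plus slight damping, no spring or catch.
- drawer_floor (a point): Centre of the drawer's inner floor, 18 mm above the work surface; axes as the caddy's, moves with the drawer. Inside, the drawer is 153 mm long (x) and 192 mm wide (y); walls 6 mm thick reach 54 mm above the floor at the sides and back. Shut, it lies at x = -7.5 mm of the caddy; open by d it lies at x = -7.5 mm - d, and only the part ahead of (below) x = -90 mm of the caddy is uncovered from above. The caddy's top board leaves 72 mm of height over the floor.
- drawer_front (a point): Middle of the outer face of the drawer's front panel (wood, 12 mm thick, 230 mm wide, from 6 to 94 mm above the work surface, with a finger notch 60 mm wide in the middle of its top edge down to 70 mm); this point is 50 mm above the work surface, on flat wood; the face looks to the caddy's -x. Shut, it lies at x = -102 mm of the caddy. No knob.
- canister: Small aluminium canister with clip-on lid, a plain upright cylinder 47 mm in diameter and 60 mm high with a tiny wire clip on its side, 85 to 170 g. Origin: centre of its underside; z up. Stands on the work surface to the front left or front right of the caddy (a small pot stands on the other side).
- handle (a joint): Slide of the U-shaped carrying handle: 0 = fully down, grows (m) as it is pulled straight up. Locked at 0 until the release is squeezed; catches at 50 mm (first) and at 98 mm (second) when the release is let out; end stop at 100 mm. With the release kept squeezed it passes the first catch freely. Weighs about 300 g, friction 1.5 N: it sinks if let go between catches.
- handle_grip (a point): Centre of the handle's crossbar: a black plastic bar along the caddy's y, 24 mm thick in x, 22 mm high, 272 mm long. With the handle down it lies at x = -15 mm, y = 0, z = 150 mm of the caddy, with 39 mm free under the bar; axes as the caddy's. Rigid sideways.
- release (a joint): Slide of the release: 0 = out, 6 mm = fully pressed in, moving towards the caddy's -x into the crossbar. Spring 3 N at 0 to 6 N fully in; the handle is unlocked when it is in by more than 4.5 mm.
- release_face (a point): Centre of the outer face of the release, a flat steel bar 70 mm long (y) and 15 mm high set in the middle of the crossbar on its +x side (away from the drawer), standing 7 mm proud of the crossbar when out, 1 mm when pressed. Crossbar and release can be pinched together across x from above: 31 mm wide, 25 mm when squeezed.
- pot_small: Small glazed ceramic pot, mouth 84 mm across, 75 mm high; bystander, origin under its centre.
- pot_large: Larger glazed ceramic pot, mouth 120 mm across, 110 mm high; bystander, origin under its centre.
- plant_tray: Black plastic plant tray 180 x 240 x 45 mm with cells; bystander, origin under its centre.
- cultivator: Stainless three-tined hand cultivator, 265 mm long, lying flat; bystander, origin 160 mm from its handle's end, on the underside.
Mind the look-alikes: they are no part of the job. There is more than one size of the canister; the job needs the largest.

How it is judged:
By the outcome, as a careful person would: the job done as asked, in the order asked, and still so for the second after the job is handed in, while the arm keeps its last pose, push and grip.
It also fails if it takes over 64 s, if anything falls off the work surface, if the arm or the gripper's body presses on something with over 40 N, if the wrist force passes 120 N, or if a joint passes its speed limit or range.

ROBOT

A 6-joint arm with a two-finger parallel gripper is mounted at the origin on the work surface. World frame = base frame: x ahead of the robot, y to its left, z up, the work surface at z = 0. Lengths are in m, angles in rad, forces in N, time in s.
With the tool pointing down it reaches from about 0.35 to 0.725 m from the base axis. Payload 4.3 kg.
Tool frame: the origin (TCP) lies between the finger pads; the fingertips stand 17 mm ahead of it and the grasp point (between the pads) lies 2 mm behind it; z points along the fingers, y is the line along which they close (so a half turn about z gives the same grasp; the last joint's range is limited). The gripper opens to 85 mm and grips with 20 to 120 N. Pads are 22 mm wide; open, the fingers measure 114 mm over their backs; the gripper's body (76 mm by 85 mm) begins 54 mm behind the grasp point. The pads swing forward as they close: fully open they stand 13 mm farther back than shut.
Start: joints at [1.02, 0.377, 0.081, 1.274, 0, 1.46], TCP at [0.245, 0.52, 0.248] pointing down, gripper open.
Joint ranges: [-2.72, 2.72], [-0.84, 1.66], [-1.02, 1.22], [-1.77, 2.12], [-1.37, 1.28], [-3.14, 3.14]. Speed limits (rad/s): [2.57, 2.57, 3.14, 3.14, 3.14, 3.14].

INTERFACE

Orientations are given as a rotation vector (axis times angle).
In Python, from bench import readout, viewer, ticket gives the robot as it stands.
- The arm moves only by the tool servo_tool, never from a script. Its argument "series" is a list of rows, each an object of numbers: "dx", "dy", "dz": the shift along the tool's x, y, z in units of 0.5 m (1.0 is 0.5 m); "turn": the turn about the tool's z in units of 180 degrees (1.0 is 180 degrees); "gripper": the gripper's target within -1 to 1 (fully open at 1, half-way at 0, shut at -1). In form: [{"dx": .., "dy": .., "dz": .., "turn": .., "gripper": ..}, ...]. A call has exactly 10 rows; each row is the pose to reach, as a shift and turn from the pose commanded when the call began, along the tool's axes at that moment, turning the shorter way round; what a row does not reach only later rows make up. A row lasts 1/8 s, in which the tool goes at most 62.5 mm and 10.7 degrees, less where a joint would pass 70% of its speed; a pose out of reach is approached as far as the arm can. A call with a number of a shift or a turn outside -1 to 1 is refused whole. A call with a gripper value outside its range is refused whole. The fingers move at their own pace and stop on an object; the grip force is fixed at half the most. Time passes only in rows, so rows that repeat a pose let the fingers close, or fill a call up. It gives the time, the measured TCP pose, the force, the opening and the grip force at its end, in the units of the state.
- readout.observe(): the state, without advancing time (a new reading comes with each control period).
- viewer.get_image(name): name is "scene" or "top" or "wrist"; returns (picture, depth): 420x560x3 uint8, blue, green, red; 420x560 float32, m along the optical axis (not along the pixel's ray), 0 where there is no reading.
- viewer.camera_params(name): a dict with "intrinsics" (3x3 intrinsics, pixels), "R" (3x3) and "t" (3): a world point X has camera coordinates R X + t; the wrist camera has in their place "tool_from_camera" (4x4, takes a point from camera to tool coordinates, whose origin is the TCP and whose axes are the flange's). Camera axes: x right, y down, z forward; pixel columns grow to the right and rows downward; lengths in m; the calibration is good to about 2 mm. A picture is of the moment at which its call begins: read the wrist's pose just before it. camera_params takes no time and is no camera call.
- ticket.sign_off(): hands the job in; it is judged then, once.
The state is a dict: "clock": time; "joint_positions": joint angles; "joint_velocities": joint speeds; "effort": joint torques, N m; "tcp_pos": TCP position; "tool_rot": TCP orientation; "force": force on the tool from outside, world axes, zero at the start; "torque": the same for the moment, N m; "opening": finger opening in m; "finger_force": force on a finger pad.
Only numpy, scipy, OpenCV 4.12 (cv2) and the standard library are available. Lean on these libraries where they do the work, as an engineer would, in place of code of your own. Each camera call takes 0.05 s, during which the arm holds its last target. There are 200 camera calls.

## Working session

There is one attempt and no reset: what is moved stays moved. The work goes in short steps, Python scripts to look and compute and a tool call to move; the robot and the scene stay as the last step left them, time stands still between calls to the robot, and variables do not carry over. Pictures are saved under pics/ and viewed, at most 10 in all, crops included, and the job is handed in when it is done.

Besides the shell and the picture viewer there is one more tool, called after ">>>" by a JSON object that holds its "fn" and its "kwargs". servo_tool: Moves the arm, as the interface text tells. Shifts and turns lie within -1 to 1; 1 stands for 0.5 m of shift or 180 degrees of turn. Its arguments: {"type":"object","properties":{"series":{"type":"array"}},"required":["series"]}

```bash
mkdir -p pics; cat > h.py <<'E'
import numpy as np, cv2
from bench import readout, viewer, ticket
from scipy.spatial.transform import Rotation as Ro
def shot(name, cams):
    d={}
    s=readout.observe()
    for c in cams:
        im,de=viewer.get_image(c); p=viewer.camera_params(c)
        d[c+'_im']=im; d[c+'_d']=de; d[c+'_K']=np.array(p['intrinsics'])
        if c=='wrist':
            T=np.array(p['tool_from_camera']); R=Ro.from_rotvec(s['tool_rot']).as_matrix()
            d[c+'_A']=R@T[:3,:3]; d[c+'_b']=R@T[:3,3]+np.array(s['tcp_pos'])
        else:
            R=np.array(p['R']); d[c+'_A']=R.T; d[c+'_b']=-R.T@np.array(p['t'])
        cv2.imwrite(f'pics/{name}_{c}.png',im)
    np.savez(f'{name}.npz',**d); return s
def cloud(name,c):
    d=np.load(f'{name}.npz'); z=d[c+'_d']; K=d[c+'_K']
    v,u=np.mgrid[:z.shape[0],:z.shape[1]]
    P=np.stack([(u-K[0,2])/K[0,0]*z,(v-K[1,2])/K[1,1]*z,z],-1)
    P=P@d[c+'_A'].T+d[c+'_b']; P[z==0]=np.nan
    return P
E
python3 - <<'E'
from h import *
s=shot('a',['top','scene']); print({k:np.round(v,3) for k,v in s.items()})
a=np.load('a.npz'); cv2.imwrite('pics/a_top2.png',cv2.resize(a['top_im'],(800,600),interpolation=cv2.INTER_CUBIC))
E
```

```text
{'clock': np.float64(0.0), 'joint_positions': array([ 1.02 ,  0.378,  0.08 ,  1.274, -0.   ,  1.46 ]), 'joint_velocities': array([-0.001, -0.   ,  0.   , -0.   , -0.   ,  0.001]), 'effort': array([ 1.0000e-03, -4.6360e+01,  2.6988e+01,  2.1000e-02,  0.0000e+00,
        0.0000e+00]), 'tcp_pos': array([0.245, 0.519, 0.247]), 'tool_rot': array([-6.870e-01, -3.065e+00,  3.000e-03]), 'force': array([-0.973, -0.722,  0.331]), 'torque': array([-0.044,  0.045, -0.019]), 'finger_force': np.float64(0.0), 'opening': np.float64(0.086)}
```

View pics/a_top2.png

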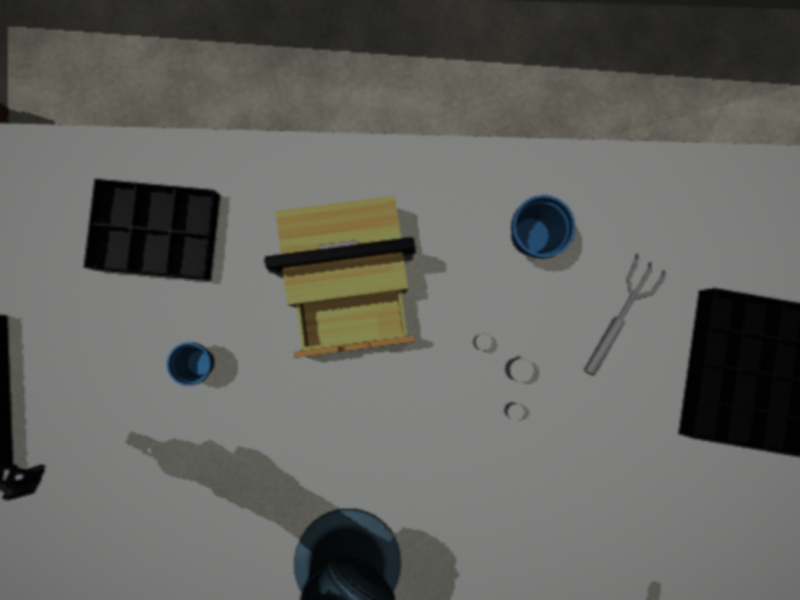

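View pics/a_scene.png

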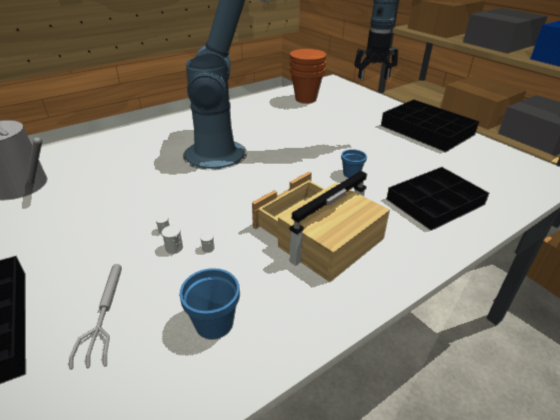

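Candidates in the top view (800x600): canisters at (484,342), (521,370) and (516,411). The middle one looks largest. Left pot is at (190,363), and the caddy top is around (340,250). I'll check the sizes by depth and in a crop.

```bash
python3 - <<'E'
from h import *
P=cloud('a','top'); a=np.load('a.npz'); im=a['top_im']
def reg(u0,u1,v0,v1,lo,hi):
    Q=P[v0:v1,u0:u1].reshape(-1,3); return Q[(Q[:,2]>lo)&(Q[:,2]<hi)]
for n,(u,v) in {'A':(339,240),'B':(365,259),'C':(361,288)}.items():
    Q=reg(u-14,u+14,v-14,v+14,.02,.09); zt=np.percentile(Q[:,2],90); T=Q[Q[:,2]>zt-.008]
    (c,r)=cv2.minEnclosingCircle((T[:,:2]*1000).astype(np.float32)); print(n,'ztop',zt.round(4),'c',np.round(c,1),'r',round(r,1),T[:,:2].mean(0).round(4),len(T))
Q=reg(185,300,130,215,.092,.108); print('top',len(Q),cv2.minAreaRect((Q[:,:2]*1000).astype(np.float32)),np.median(Q[:,2]))
Q=reg(175,300,150,200,.125,.175); print('bar',len(Q),cv2.minAreaRect((Q[:,:2]*1000).astype(np.float32)),np.median(Q[:,2]))
Q=reg(195,300,225,260,.085,.098); print('front',len(Q),cv2.minAreaRect((Q[:,:2]*1000).astype(np.float32)),np.median(Q[:,2]))
Q=reg(110,155,235,275,.06,.09); print('pot',Q.min(0),Q.max(0))
A=im[220:310,310:400]; B=a['scene_im'][200:270,140:230]
cv2.imwrite('pics/c1.png',np.hstack([cv2.resize(A,(400,400),interpolation=2),cv2.resize(B,(400,400),interpolation=2)]))
E
```

```text
A ztop 0.0459 c [ 446.5 -261.6] r 17.0 [ 0.4471 -0.2621] 112
B ztop 0.0634 c [ 395.2 -333.9] r 24.1 [ 0.394  -0.3339] 220
C ztop 0.0453 c [ 310.8 -327.8] r 16.6 [ 0.3107 -0.3275] 109
top 4687 ((616.8638305664062, 15.624061584472656), (180.9786834716797, 251.65090942382812), 9.074254989624023) 0.10085785623634891
bar 1121 ((604.0208129882812, 19.032485961914062), (31.52519416809082, 272.4095458984375), 9.029346466064453) 0.1609855201127346
front 262 ((432.9792175292969, -8.873687744140625), (11.899423599243164, 229.17068481445312), 9.139575958251953) 0.0941404775420499
pot [0.3524745  0.26549335 0.06010014] [0.43195213 0.34987189 0.08150878]
```

View pics/c1.png

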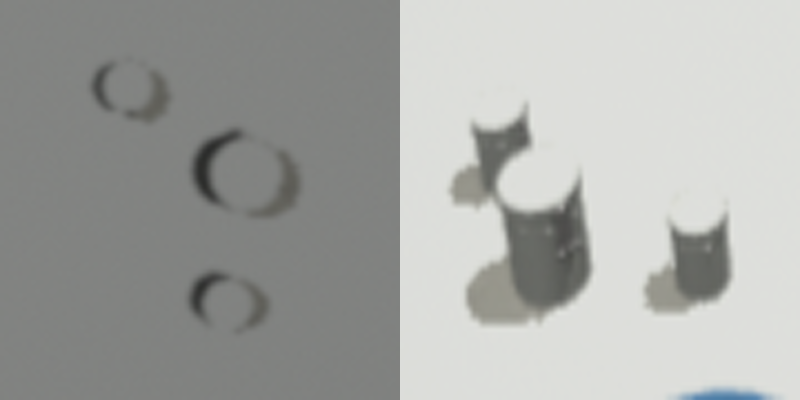

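Left in the crop is the top view, right is the scene view. B at crop (245,175), with r≈24 mm and ztop≈61 mm, is the largest and matches the job canister. A and C have r≈17 mm and h≈45 mm, so they are decoys. The clip shows at scene crop (570,220). The caddy has yaw 9.07° and centre (0.6155,0.0205), and the drawer is open ≈89 mm; the bar- and front-derived values agree.

```bash
cat >> h.py <<'E'
def plan(x,y,z,yang=None,base=None):
    "tool y-axis world angle (deg); prints dx,dy,dz,turn. base = commanded (pos,rotvec), default measured"
    s=readout.observe(); p,r=(s['tcp_pos'],s['tool_rot']) if base is None else base
    R=Ro.from_rotvec(r).as_matrix(); d=R.T@(np.array([x,y,z])-p)/.5
    a=np.degrees(np.arctan2(R[1,1],R[0,1])); t=0
    if yang is not None: t=-((yang-a+180)%360-180)/180
    print('t',round(s['clock'],2),'d',d.round(4),'turn',round(t,4),'yang',a.round(2),'tilt',R[2].round(4))
E
python3 - <<'E'
from h import *
P=cloud('a','scene'); c=np.array([.3945,-.334])
for u,v in [(178,237),(179,236),(176,241),(178,243),(174,238),(163,240)]:
    q=P[v,u]; print(u,v,q.round(3),np.degrees(np.arctan2(*(q[:2]-c)[::-1])).round(0),np.hypot(*(q[:2]-c)).round(4))
print(np.load('a.npz')['scene_b'])
plan(.45,.05,.28,100)
E
```

```text
178 237 [ 0.42  -0.325  0.051] 20.0 0.0275
179 236 [ 0.415 -0.32   0.049] 34.0 0.0252
176 241 [ 0.423 -0.332  0.043] 4.0 0.0284
178 243 [ 0.42  -0.327  0.032] 14.0 0.0267
174 238 [ 0.418 -0.334  0.051] -1.0 0.0232
163 240 [ 0.344 -0.342 -0.005] -171.0 0.0515
[ 1.20233486 -0.57424945  0.72600232]
t 0.1 d [-0.7714 -0.6746 -0.0641] turn -0.1959 yang 64.75 tilt [ 2.0e-04 -1.8e-03 -1.0e+00]
```

>>> {"fn": "servo_tool", "kwargs": {"series": [{"dx":-0.77,"dy":-0.675,"dz":-0.064,"turn":-0.2,"gripper":1},{"dx":-0.77,"dy":-0.675,"dz":-0.064,"turn":-0.2,"gripper":1},{"dx":-0.77,"dy":-0.675,"dz":-0.064,"turn":-0.2,"gripper":1},{"dx":-0.77,"dy":-0.675,"dz":-0.064,"turn":-0.2,"gripper":1},{"dx":-0.77,"dy":-0.675,"dz":-0.064,"turn":-0.2,"gripper":1},{"dx":-0.77,"dy":-0.675,"dz":-0.064,"turn":-0.2,"gripper":1},{"dx":-0.77,"dy":-0.675,"dz":-0.064,"turn":-0.2,"gripper":1},{"dx":-0.77,"dy":-0.675,"dz":-0.064,"turn":-0.2,"gripper":1},{"dx":-0.77,"dy":-0.675,"dz":-0.064,"turn":-0.2,"gripper":1},{"dx":-0.77,"dy":-0.675,"dz":-0.064,"turn":-0.2,"gripper":1}]}}

```text
clock: 1.35
tcp_pos: [0.4499, 0.0491, 0.2799]
tool_rot: [0.288, -3.128, -0.0]
force: [-0.5, 1.0, -0.3]
opening: 0.0853
finger_force: 0.0
```

```bash
python3 -c "
from h import *
plan(.3945,-.334,.2,115)"
```

```text
t 1.35 d [ 0.2489 -0.733   0.1598] turn -0.0804 yang 100.53 tilt [ 5.e-04  3.e-04 -1.e+00]
```

>>> {"fn": "servo_tool", "kwargs": {"series": [{"dx":0.249,"dy":-0.733,"dz":0.16,"turn":-0.08,"gripper":1},{"dx":0.249,"dy":-0.733,"dz":0.16,"turn":-0.08,"gripper":1},{"dx":0.249,"dy":-0.733,"dz":0.16,"turn":-0.08,"gripper":1},{"dx":0.249,"dy":-0.733,"dz":0.16,"turn":-0.08,"gripper":1},{"dx":0.249,"dy":-0.733,"dz":0.16,"turn":-0.08,"gripper":1},{"dx":0.249,"dy":-0.733,"dz":0.16,"turn":-0.08,"gripper":1},{"dx":0.249,"dy":-0.733,"dz":0.16,"turn":-0.08,"gripper":1},{"dx":0.249,"dy":-0.733,"dz":0.16,"turn":-0.08,"gripper":1},{"dx":0.249,"dy":-0.733,"dz":0.16,"turn":-0.08,"gripper":1},{"dx":0.249,"dy":-0.733,"dz":0.16,"turn":-0.08,"gripper":1}]}}

```text
clock: 2.6
tcp_pos: [0.3961, -0.3311, 0.2006]
tool_rot: [-0.687, 3.065, 0.0]
force: [0.1, 1.1, 0.5]
opening: 0.0854
finger_force: 0.0
```

```bash
python3 - <<'E'
from h import *
shot('b',['wrist']); P=cloud('b','wrist'); Q=P.reshape(-1,3)
m=(np.hypot(Q[:,0]-.3945,Q[:,1]+.334)<.035)&(Q[:,2]>.052)&(Q[:,2]<.075); T=Q[m]
print(len(T),np.median(T[:,2]),cv2.minEnclosingCircle((T[:,:2]*1000).astype(np.float32)),T[:,:2].mean(0))
plan(.3945,-.334,.042,115)
E
```

```text
2977 0.0611550333138135 ((392.9205017089844, -332.4699401855469), 24.582561492919922) [ 0.39103946 -0.33291905]
t 2.65 d [ 0.0053 -0.0035  0.3173] turn 0.0015 yang 115.27 tilt [-4.e-04 -1.e-04 -1.e+00]
```

View pics/b_wrist.png

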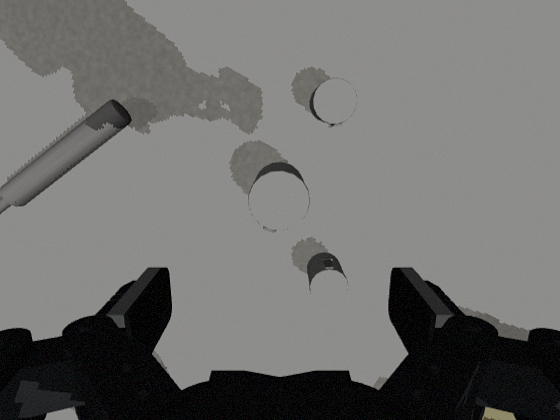

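Canister at (280,197), with its clip at (270,228), perpendicular to the closing line. Decoys at (335,102) and (328,280) are clear of the fingers. Next is the descent.

>>> {"fn": "servo_tool", "kwargs": {"series": [{"dx":0.002,"dy":-0.001,"dz":0.1,"turn":0,"gripper":1},{"dx":0.002,"dy":-0.001,"dz":0.2,"turn":0,"gripper":1},{"dx":0.002,"dy":-0.001,"dz":0.26,"turn":0,"gripper":1},{"dx":0.002,"dy":-0.001,"dz":0.3,"turn":0,"gripper":1},{"dx":0.002,"dy":-0.001,"dz":0.317,"turn":0,"gripper":1},{"dx":0.002,"dy":-0.001,"dz":0.317,"turn":0,"gripper":1},{"dx":0.002,"dy":-0.001,"dz":0.317,"turn":0,"gripper":1},{"dx":0.002,"dy":-0.001,"dz":0.317,"turn":0,"gripper":-1},{"dx":0.002,"dy":-0.001,"dz":0.317,"turn":0,"gripper":-1},{"dx":0.002,"dy":-0.001,"dz":0.317,"turn":0,"gripper":-1}]}}

```text
clock: 3.9
tcp_pos: [0.3952, -0.3339, 0.0425]
tool_rot: [-0.684, 3.065, -0.001]
force: [-0.2, 0.9, 5.4]
opening: 0.0459
finger_force: 61.1
```

```bash
python3 -c "
from h import *
plan(.486,.0,.19,99.07)"
```

```text
t 3.9 d [-0.4483  0.5272 -0.2952] turn 0.0893 yang 115.14 tilt [-6.e-04 -1.e-03 -1.e+00]
```

>>> {"fn": "servo_tool", "kwargs": {"series": [{"dx":0,"dy":0,"dz":-0.1,"turn":0,"gripper":-1},{"dx":0,"dy":0,"dz":-0.2,"turn":0,"gripper":-1},{"dx":-0.04,"dy":0.05,"dz":-0.295,"turn":0.02,"gripper":-1},{"dx":-0.12,"dy":0.14,"dz":-0.295,"turn":0.04,"gripper":-1},{"dx":-0.2,"dy":0.235,"dz":-0.295,"turn":0.06,"gripper":-1},{"dx":-0.28,"dy":0.33,"dz":-0.295,"turn":0.09,"gripper":-1},{"dx":-0.36,"dy":0.42,"dz":-0.295,"turn":0.09,"gripper":-1},{"dx":-0.42,"dy":0.494,"dz":-0.295,"turn":0.09,"gripper":-1},{"dx":-0.448,"dy":0.527,"dz":-0.295,"turn":0.09,"gripper":-1},{"dx":-0.448,"dy":0.527,"dz":-0.295,"turn":0.09,"gripper":-1}]}}

```text
clock: 5.15
tcp_pos: [0.4855, 0.0014, 0.1889]
tool_rot: [0.25, -3.131, -0.0]
force: [-1.5, -0.9, -1.3]
opening: 0.0456
finger_force: 62.2
```

```bash
python3 -c "
from h import *
plan(.486,.0,.0635,99.07)
shot('c',['wrist'])"
```

```text
t 5.15 d [-0.0008 -0.0031  0.2508] turn 0.0003 yang 99.12 tilt [ 7.e-04  2.e-04 -1.e+00]
```

View pics/c_wrist.png

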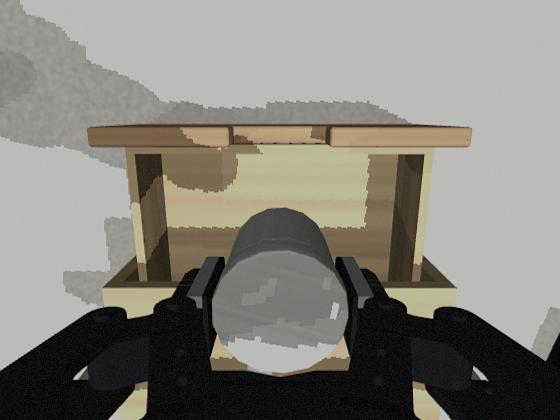

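The held canister is centred over the open drawer. The front panel is at row 135, the side walls at columns 150 and 410, and the top board edge at row 285. Lowering it now.

>>> {"fn": "servo_tool", "kwargs": {"series": [{"dx":0,"dy":-0.003,"dz":0.08,"turn":0,"gripper":-1},{"dx":0,"dy":-0.003,"dz":0.15,"turn":0,"gripper":-1},{"dx":0,"dy":-0.003,"dz":0.2,"turn":0,"gripper":-1},{"dx":0,"dy":-0.003,"dz":0.23,"turn":0,"gripper":-1},{"dx":0,"dy":-0.003,"dz":0.243,"turn":0,"gripper":-1},{"dx":0,"dy":-0.003,"dz":0.247,"turn":0,"gripper":-1},{"dx":0,"dy":-0.003,"dz":0.25,"turn":0,"gripper":-1},{"dx":0,"dy":-0.003,"dz":0.252,"turn":0,"gripper":-1},{"dx":0,"dy":-0.003,"dz":0.252,"turn":0,"gripper":-1},{"dx":0,"dy":-0.003,"dz":0.252,"turn":0,"gripper":-1}]}}

```text
clock: 6.45
tcp_pos: [0.4861, -0.0013, 0.0635]
tool_rot: [-0.245, 3.132, -0.0]
force: [-0.6, 0.3, -0.8]
opening: 0.0456
finger_force: 62.2
```

>>> {"fn": "servo_tool", "kwargs": {"series": [{"dx":0,"dy":0,"dz":0.002,"turn":0,"gripper":-1},{"dx":0,"dy":0,"dz":0.003,"turn":0,"gripper":-1},{"dx":0,"dy":0,"dz":0.004,"turn":0,"gripper":-1},{"dx":0,"dy":0,"dz":0.005,"turn":0,"gripper":-1},{"dx":0,"dy":0,"dz":0.006,"turn":0,"gripper":-1},{"dx":0,"dy":0,"dz":0.006,"turn":0,"gripper":-1},{"dx":0,"dy":0,"dz":0.006,"turn":0,"gripper":-1},{"dx":0,"dy":0,"dz":0.006,"turn":0,"gripper":-1},{"dx":0,"dy":0,"dz":0.006,"turn":0,"gripper":-1},{"dx":0,"dy":0,"dz":0.006,"turn":0,"gripper":-1}]}}

```text
clock: 7.7
tcp_pos: [0.4861, -0.0013, 0.0605]
tool_rot: [-0.245, 3.131, 0.0]
force: [-0.4, 0.3, 4.6]
opening: 0.0457
finger_force: 62.2
```

>>> {"fn": "servo_tool", "kwargs": {"series": [{"dx":0,"dy":0,"dz":0,"turn":0,"gripper":1},{"dx":0,"dy":0,"dz":0,"turn":0,"gripper":1},{"dx":0,"dy":0,"dz":0,"turn":0,"gripper":1},{"dx":0,"dy":0,"dz":0,"turn":0,"gripper":1},{"dx":0,"dy":0,"dz":-0.06,"turn":0,"gripper":1},{"dx":0,"dy":0,"dz":-0.15,"turn":0,"gripper":1},{"dx":0,"dy":0,"dz":-0.25,"turn":0,"gripper":1},{"dx":0,"dy":0,"dz":-0.28,"turn":0,"gripper":1},{"dx":0,"dy":0,"dz":-0.28,"turn":0,"gripper":1},{"dx":0,"dy":0,"dz":-0.28,"turn":0,"gripper":1}]}}

```text
clock: 8.95
tcp_pos: [0.4852, -0.0013, 0.1992]
tool_rot: [0.245, -3.13, -0.001]
force: [-0.3, -0.2, 0.1]
opening: 0.0851
finger_force: 0.0
```

```bash
python3 - <<'E'
from h import *
shot('d',['wrist','top'])
c=np.array([.6155,.0205]); a=np.radians(9.07); X=np.array([np.cos(a),np.sin(a)]); Y=np.array([-X[1],X[0]])
P=cloud('d','wrist').reshape(-1,3); L=np.c_[(P[:,:2]-c)@X,(P[:,:2]-c)@Y,P[:,2]]
m=(abs(L[:,0]+.131)<.04)&(abs(L[:,1])<.05)&(L[:,2]>.06)&(L[:,2]<.09); T=L[m]
print(len(T),T.mean(0),T.std(0)[2],cv2.minEnclosingCircle((T[:,:2]*1000).astype(np.float32)))
P=cloud('d','top').reshape(-1,3); L=np.c_[(P[:,:2]-c)@X,(P[:,:2]-c)@Y,P[:,2]]
m=(L[:,0]<-.12)&(L[:,0]>-.24)&(abs(L[:,1])<.13)&(L[:,2]>.086)&(L[:,2]<.098); print('front',m.sum(),np.percentile(L[m][:,0],[2,50,98]))
f=c-X*.23
plan(f[0],f[1],.2,99.07)
E
```

```text
3428 [-0.1352977  -0.00024844  0.07877292] 0.002047722178189577 ((-132.90408325195312, -0.332166850566864), 24.54819107055664)
front 134 [-0.1902214  -0.18450563 -0.1788618 ]
t 9.05 d [ 0.1951  0.0013 -0.0018] turn -0.0007 yang 98.94 tilt [ 2.7e-03  9.0e-04 -1.0e+00]
```

View pics/d_wrist.png

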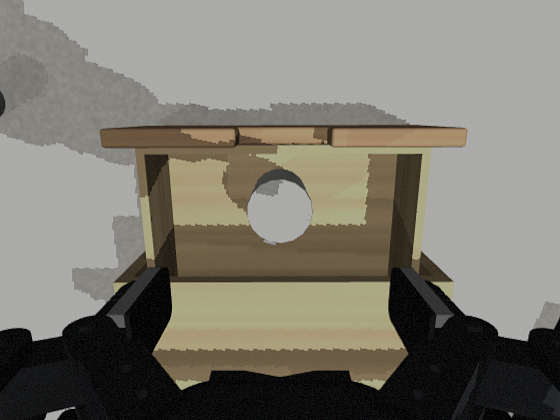

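The canister stands upright and free at (280,210): top at 79 mm, x' −133, y' 0. Next I'll back off in front of the drawer, close the fingers and lower.

>>> {"fn": "servo_tool", "kwargs": {"series": [{"dx":0.08,"dy":0,"dz":0,"turn":0,"gripper":-1},{"dx":0.16,"dy":0,"dz":0,"turn":0,"gripper":-1},{"dx":0.205,"dy":0,"dz":0,"turn":0,"gripper":-1},{"dx":0.205,"dy":0,"dz":0.04,"turn":0,"gripper":-1},{"dx":0.205,"dy":0,"dz":0.12,"turn":0,"gripper":-1},{"dx":0.205,"dy":0,"dz":0.2,"turn":0,"gripper":-1},{"dx":0.205,"dy":0,"dz":0.25,"turn":0,"gripper":-1},{"dx":0.205,"dy":0,"dz":0.275,"turn":0,"gripper":-1},{"dx":0.205,"dy":0,"dz":0.275,"turn":0,"gripper":-1},{"dx":0.205,"dy":0,"dz":0.275,"turn":0,"gripper":-1}]}}

```text
clock: 10.3
tcp_pos: [0.3854, -0.0174, 0.0635]
tool_rot: [-0.245, 3.131, -0.0]
force: [-0.1, 0.3, 0.0]
opening: 0.0004
finger_force: 0.0
```

```bash
python3 - <<'E'
from h import *
c=np.array([.6155,.0205]); a=np.radians(9.07); X=np.array([np.cos(a),np.sin(a)])
f=c-X*.12; plan(f[0],f[1],.062,99.07)
E
```

```text
t 10.3 d [-0.2264  0.0029  0.0033] turn -0.0007 yang 98.95 tilt [-1.2e-03 -4.0e-04 -1.0e+00]
```

>>> {"fn": "servo_tool", "kwargs": {"series": [{"dx":-0.03,"dy":0,"dz":0.002,"turn":0,"gripper":-1},{"dx":-0.055,"dy":0.001,"dz":0.002,"turn":0,"gripper":-1},{"dx":-0.067,"dy":0.001,"dz":0.002,"turn":0,"gripper":-1},{"dx":-0.08,"dy":0.001,"dz":0.002,"turn":0,"gripper":-1},{"dx":-0.1,"dy":0.001,"dz":0.002,"turn":0,"gripper":-1},{"dx":-0.122,"dy":0.002,"dz":0.002,"turn":0,"gripper":-1},{"dx":-0.145,"dy":0.002,"dz":0.002,"turn":0,"gripper":-1},{"dx":-0.168,"dy":0.002,"dz":0.002,"turn":0,"gripper":-1},{"dx":-0.19,"dy":0.003,"dz":0.002,"turn":0,"gripper":-1},{"dx":-0.205,"dy":0.003,"dz":0.002,"turn":0,"gripper":-1}]}}

```text
clock: 11.55
tcp_pos: [0.4868, 0.0002, 0.0619]
tool_rot: [-0.245, 3.131, -0.0]
force: [-2.3, -0.0, 0.9]
opening: 0.0002
finger_force: 0.0
```

>>> {"fn": "servo_tool", "kwargs": {"series": [{"dx":-0.008,"dy":0,"dz":0,"turn":0,"gripper":-1},{"dx":-0.014,"dy":0,"dz":0,"turn":0,"gripper":-1},{"dx":-0.019,"dy":0,"dz":0,"turn":0,"gripper":-1},{"dx":-0.023,"dy":0,"dz":0,"turn":0,"gripper":-1},{"dx":-0.026,"dy":0,"dz":0,"turn":0,"gripper":-1},{"dx":-0.028,"dy":0,"dz":0,"turn":0,"gripper":-1},{"dx":-0.03,"dy":0,"dz":0,"turn":0,"gripper":-1},{"dx":-0.032,"dy":0,"dz":0,"turn":0,"gripper":-1},{"dx":-0.032,"dy":0,"dz":0,"turn":0,"gripper":-1},{"dx":-0.032,"dy":0,"dz":0,"turn":0,"gripper":-1}]}}

```text
clock: 12.8
tcp_pos: [0.5016, 0.0027, 0.0618]
tool_rot: [-0.245, 3.132, 0.0]
force: [-0.5, -0.3, 0.0]
opening: 0.0003
finger_force: 0.0
```

>>> {"fn": "servo_tool", "kwargs": {"series": [{"dx":-0.001,"dy":0,"dz":0,"turn":0,"gripper":-1},{"dx":-0.002,"dy":0,"dz":0,"turn":0,"gripper":-1},{"dx":-0.003,"dy":0,"dz":0,"turn":0,"gripper":-1},{"dx":-0.004,"dy":0,"dz":0,"turn":0,"gripper":-1},{"dx":-0.005,"dy":0,"dz":0,"turn":0,"gripper":-1},{"dx":-0.006,"dy":0,"dz":0,"turn":0,"gripper":-1},{"dx":-0.006,"dy":0,"dz":0,"turn":0,"gripper":-1},{"dx":-0.006,"dy":0,"dz":0,"turn":0,"gripper":-1},{"dx":-0.006,"dy":0,"dz":0,"turn":0,"gripper":-1},{"dx":-0.006,"dy":0,"dz":0,"turn":0,"gripper":-1}]}}

```text
clock: 14.05
tcp_pos: [0.5036, 0.0031, 0.0615]
tool_rot: [0.245, -3.131, -0.0]
force: [-4.7, -1.2, 0.4]
opening: -0.0002
finger_force: 0.0
```

>>> {"fn": "servo_tool", "kwargs": {"series": [{"dx":-0.002,"dy":0,"dz":0,"turn":0,"gripper":-1},{"dx":-0.002,"dy":0,"dz":0,"turn":0,"gripper":-1},{"dx":-0.004,"dy":0,"dz":0,"turn":0,"gripper":-1},{"dx":-0.004,"dy":0,"dz":0,"turn":0,"gripper":-1},{"dx":-0.004,"dy":0,"dz":0,"turn":0,"gripper":-1},{"dx":-0.004,"dy":0,"dz":0,"turn":0,"gripper":-1},{"dx":-0.004,"dy":0,"dz":0,"turn":0,"gripper":-1},{"dx":-0.004,"dy":0,"dz":0,"turn":0,"gripper":-1},{"dx":-0.004,"dy":0,"dz":0,"turn":0,"gripper":-1},{"dx":-0.004,"dy":0,"dz":0,"turn":0,"gripper":-1}]}}

```text
clock: 15.3
tcp_pos: [0.5035, 0.0033, 0.0609]
tool_rot: [0.244, -3.127, 0.0]
force: [-9.1, -1.5, 2.4]
opening: -0.0002
finger_force: 0.0
```

>>> {"fn": "servo_tool", "kwargs": {"series": [{"dx":0.02,"dy":0,"dz":0,"turn":0,"gripper":-1},{"dx":0.06,"dy":0,"dz":0,"turn":0,"gripper":-1},{"dx":0.12,"dy":0,"dz":0,"turn":0,"gripper":-1},{"dx":0.14,"dy":0,"dz":-0.06,"turn":0,"gripper":-1},{"dx":0.14,"dy":0,"dz":-0.16,"turn":0,"gripper":-1},{"dx":0.14,"dy":0,"dz":-0.26,"turn":0,"gripper":1},{"dx":0.14,"dy":0,"dz":-0.36,"turn":0,"gripper":1},{"dx":0.14,"dy":0,"dz":-0.44,"turn":0.05,"gripper":1},{"dx":0.14,"dy":0,"dz":-0.44,"turn":0.1,"gripper":1},{"dx":0.14,"dy":0,"dz":-0.44,"turn":0.15,"gripper":1}]}}

```text
clock: 16.55
tcp_pos: [0.4391, -0.0076, 0.2834]
tool_rot: [0.5, 3.096, 0.001]
force: [-0.3, -0.5, 0.1]
opening: 0.0854
finger_force: 0.0
```

```bash
python3 - <<'E'
from h import *
shot('e',['top','scene'])
c=np.array([.6155,.0205]); a=np.radians(9.07); X=np.array([np.cos(a),np.sin(a)]); Y=np.array([-X[1],X[0]])
P=cloud('e','top').reshape(-1,3); L=np.c_[(P[:,:2]-c)@X,(P[:,:2]-c)@Y,P[:,2]]
m=(L[:,0]<-.075)&(L[:,0]>-.2)&(abs(L[:,1])<.13)&(L[:,2]>.08)&(L[:,2]<.104); print('front',m.sum(),np.percentile(L[m][:,0],[0,2,50,98]))
f=c-X*.014
plan(f[0],f[1],.28,9.07)
E
```

```text
front 474 [-0.10184254 -0.10148305 -0.08543199 -0.07540192]
t 16.65 d [-0.2944  0.1503  0.0064] turn 0.3494 yang 71.96 tilt [-0.0035  0.0012 -1.    ]
```

The drawer front measures −102 mm, so it is shut. Moving over the handle.

>>> {"fn": "servo_tool", "kwargs": {"series": [{"dx":-0.05,"dy":0.025,"dz":0,"turn":0.05,"gripper":1},{"dx":-0.1,"dy":0.05,"dz":0,"turn":0.1,"gripper":1},{"dx":-0.15,"dy":0.075,"dz":0,"turn":0.15,"gripper":1},{"dx":-0.2,"dy":0.1,"dz":0,"turn":0.2,"gripper":1},{"dx":-0.25,"dy":0.125,"dz":0,"turn":0.25,"gripper":1},{"dx":-0.294,"dy":0.15,"dz":0,"turn":0.3,"gripper":1},{"dx":-0.294,"dy":0.15,"dz":0.006,"turn":0.349,"gripper":1},{"dx":-0.294,"dy":0.15,"dz":0.006,"turn":0.349,"gripper":1},{"dx":-0.294,"dy":0.15,"dz":0.006,"turn":0.349,"gripper":1},{"dx":-0.294,"dy":0.15,"dz":0.006,"turn":0.349,"gripper":1}]}}

```text
clock: 17.9
tcp_pos: [0.6002, 0.0182, 0.2792]
tool_rot: [2.035, 2.392, 0.001]
force: [-0.7, 0.4, 0.1]
opening: 0.0853
finger_force: 0.0
```

```bash
python3 - <<'E'
from h import *
shot('f',['wrist'])
c=np.array([.6155,.0205]); a=np.radians(9.07); X=np.array([np.cos(a),np.sin(a)]); Y=np.array([-X[1],X[0]])
P=cloud('f','wrist').reshape(-1,3); L=np.c_[(P[:,:2]-c)@X,(P[:,:2]-c)@Y,P[:,2]]
m=(abs(L[:,0]+.015)<.04)&(L[:,2]>.14)&(L[:,2]<.175); T=L[m]; print('bar',m.sum(),np.percentile(T,[1,50,99],axis=0).round(4))
m2=m&(L[:,2]>.158)&(abs(L[:,1])>.05); print(np.percentile(L[m2],[1,50,99],axis=0).round(4))
f=c-X*.014
plan(f[0],f[1],.152,9.07)
E
```

```text
bar 13828 [[-0.0279 -0.1267  0.1571]
 [-0.0153  0.023   0.1618]
 [ 0.0017  0.1321  0.1636]]
[[-0.0275 -0.1286  0.1583]
 [-0.0163  0.0707  0.162 ]
 [-0.0047  0.1328  0.1637]]
t 17.95 d [-0.0003  0.0028  0.2543] turn 0.0007 yang 9.2 tilt [ 0.e+00  7.e-04 -1.e+00]
```

View pics/f_wrist.png

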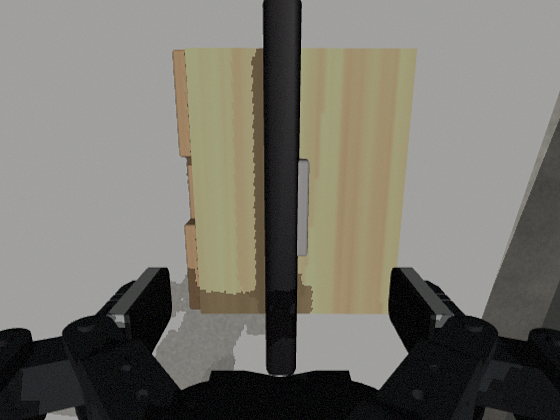

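The bar runs down columns 265–300 and the steel release is at (303,207); the pinch centre lies midway between the fingers. Lowering and squeezing.

>>> {"fn": "servo_tool", "kwargs": {"series": [{"dx":0,"dy":0,"dz":0.08,"turn":0,"gripper":1},{"dx":0,"dy":0,"dz":0.16,"turn":0,"gripper":1},{"dx":0,"dy":0,"dz":0.22,"turn":0,"gripper":1},{"dx":0,"dy":0,"dz":0.25,"turn":0,"gripper":1},{"dx":0,"dy":0,"dz":0.262,"turn":0,"gripper":1},{"dx":0,"dy":0,"dz":0.262,"turn":0,"gripper":1},{"dx":0,"dy":0,"dz":0.262,"turn":0,"gripper":-1},{"dx":0,"dy":0,"dz":0.262,"turn":0,"gripper":-1},{"dx":0,"dy":0,"dz":0.262,"turn":0,"gripper":-1},{"dx":0,"dy":0,"dz":0.262,"turn":0,"gripper":-1}]}}

```text
clock: 19.2
tcp_pos: [0.6016, 0.0183, 0.1493]
tool_rot: [2.036, 2.389, 0.004]
force: [0.8, 1.3, 5.3]
opening: 0.0237
finger_force: 60.9
```

Squeezed: the opening reads 24 mm. Now lifting.

>>> {"fn": "servo_tool", "kwargs": {"series": [{"dx":0,"dy":0,"dz":-0.008,"turn":0,"gripper":-1},{"dx":0,"dy":0,"dz":-0.02,"turn":0,"gripper":-1},{"dx":0,"dy":0,"dz":-0.04,"turn":0,"gripper":-1},{"dx":0,"dy":0,"dz":-0.06,"turn":0,"gripper":-1},{"dx":0,"dy":0,"dz":-0.08,"turn":0,"gripper":-1},{"dx":0,"dy":0,"dz":-0.1,"turn":0,"gripper":-1},{"dx":0,"dy":0,"dz":-0.12,"turn":0,"gripper":-1},{"dx":0,"dy":0,"dz":-0.14,"turn":0,"gripper":-1},{"dx":0,"dy":0,"dz":-0.16,"turn":0,"gripper":-1},{"dx":0,"dy":0,"dz":-0.175,"turn":0,"gripper":-1}]}}

```text
clock: 20.45
tcp_pos: [0.6015, 0.0183, 0.2352]
tool_rot: [2.037, 2.39, 0.003]
force: [6.0, 0.3, -4.7]
opening: 0.0239
finger_force: 59.6
```

>>> {"fn": "servo_tool", "kwargs": {"series": [{"dx":0,"dy":0,"dz":-0.006,"turn":0,"gripper":-1},{"dx":0,"dy":0,"dz":-0.012,"turn":0,"gripper":-1},{"dx":0,"dy":0,"dz":-0.017,"turn":0,"gripper":-1},{"dx":0,"dy":0,"dz":-0.021,"turn":0,"gripper":-1},{"dx":0,"dy":0,"dz":-0.024,"turn":0,"gripper":-1},{"dx":0,"dy":0,"dz":-0.026,"turn":0,"gripper":-1},{"dx":0,"dy":0,"dz":-0.028,"turn":0,"gripper":-1},{"dx":0,"dy":0,"dz":-0.029,"turn":0,"gripper":-1},{"dx":0,"dy":0,"dz":-0.029,"turn":0,"gripper":-1},{"dx":0,"dy":0,"dz":-0.029,"turn":0,"gripper":-1}]}}

```text
clock: 21.7
tcp_pos: [0.6015, 0.0183, 0.2493]
tool_rot: [2.037, 2.39, 0.002]
force: [5.7, 0.5, -3.9]
opening: 0.0236
finger_force: 59.6
```

>>> {"fn": "servo_tool", "kwargs": {"series": [{"dx":0,"dy":0,"dz":-0.002,"turn":0,"gripper":-1},{"dx":0,"dy":0,"dz":-0.002,"turn":0,"gripper":-1},{"dx":0,"dy":0,"dz":-0.003,"turn":0,"gripper":-1},{"dx":0,"dy":0,"dz":-0.003,"turn":0,"gripper":-1},{"dx":0,"dy":0,"dz":-0.004,"turn":0,"gripper":-1},{"dx":0,"dy":0,"dz":-0.004,"turn":0,"gripper":-1},{"dx":0,"dy":0,"dz":-0.004,"turn":0,"gripper":-1},{"dx":0,"dy":0,"dz":-0.004,"turn":0,"gripper":-1},{"dx":0,"dy":0,"dz":-0.004,"turn":0,"gripper":-1},{"dx":0,"dy":0,"dz":-0.004,"turn":0,"gripper":-1}]}}

```text
clock: 22.95
tcp_pos: [0.6015, 0.0183, 0.2494]
tool_rot: [-2.037, -2.391, -0.001]
force: [9.2, 0.6, -12.5]
opening: 0.0239
finger_force: 59.7
```

```bash
python3 - <<'E'
from h import *
s=shot('g',['scene','top','wrist']); print(s['force'],s['opening'])
c=np.array([.6155,.0205]); a=np.radians(9.07); X=np.array([np.cos(a),np.sin(a)]); Y=np.array([-X[1],X[0]])
for n in ['top','wrist']:
  P=cloud('g',n).reshape(-1,3); L=np.c_[(P[:,:2]-c)@X,(P[:,:2]-c)@Y,P[:,2]]
  m=(abs(L[:,0]+.015)<.008)&(abs(L[:,1])>.075)&(abs(L[:,1])<.13)&(L[:,2]>.22)&(L[:,2]<.28); print(n,'bar top',m.sum(),np.median(L[m],axis=0))
E
```

```text
[  9.15773233   0.5952814  -12.5405028 ] 0.023879351607637187
top bar top 163 [-0.01482519 -0.10264434  0.2619172 ]
wrist bar top 4766 [-0.01496697  0.0870437   0.26212479]
```

View pics/g_scene.png

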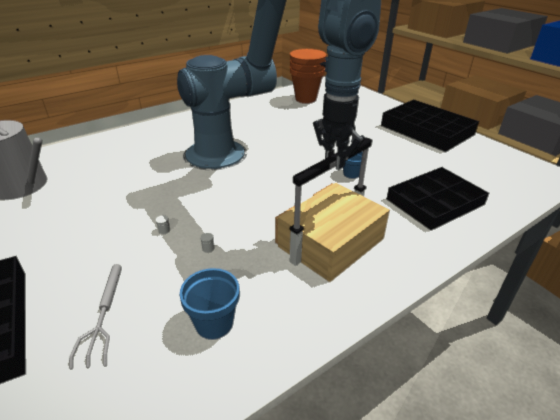

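The scene view shows the handle fully extended in the gripper at (335,160), with the drawer shut and nothing else disturbed. The lift stopped firmly (upward motion ended, with 12 N on the stop), and the bar rose by 100 mm.

```bash
python3 -c "
from h import *
print(ticket.sign_off())"
```

```text
the job is handed in; nothing more can be done
None
```

I handed the job in at about 23 s: the largest canister stands upright in the shut drawer, and the arm is holding the handle at its top stop (100 mm) with the release squeezed in.

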